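# Shut down the glaze mixer and take off the wide pot's cap

## Robot

A 6-joint arm with a two-finger parallel gripper is mounted at the origin on the work surface. World frame = base frame: x ahead of the robot, y to its left, z up, the work surface at z = 0. Lengths are in m, angles in rad, forces in N, time in s.
With the tool pointing down it reaches from about 0.325 to 0.75 m from the base axis. Payload 7.6 kg.
Tool frame: the origin (TCP) lies where the fingers leave the gripper's body, on its centre line; the fingertips stand 73 mm ahead of it and the grasp point (between the pads) lies 54 mm ahead of it; z points along the fingers, y is the direction in which the jaws open and shut (so a half turn about z gives the same grasp; the last joint's range is limited). The gripper opens to 85 mm and grips with 20 to 120 N. Pads are 22 mm wide; open, the fingers measure 114 mm over their backs; the gripper's body (76 mm by 85 mm) begins 54 mm behind the grasp point. The pads swing forward as they close: fully open they stand 13 mm farther back than shut.
Start: joints at [-1.298, 0.052, 1.401, -0, 1.689, -0.07], TCP at [0.176, -0.494, 0.304] pointing down, gripper open.
Joint ranges: [-2.9, 2.9], [-0.91, 2.17], [0.12, 2.37], [-1.06, 4.2], [0.26, 2.73], [-2.93, 2.93]. Speed limits (rad/s): [2.57, 2.57, 3.01, 3.14, 3.14, 3.14].

## Interface

Orientations are given as a unit quaternion [x, y, z, w].
In Python, from rig import read_state, capture, get_calibration, ticket gives the robot as it stands.
- The arm moves only by the tool arm_command, never from a script. Its argument "increments" is a list of rows, each an object of numbers: "x", "y", "z": the shift along the tool's x, y, z in mm; "ax", "ay", "az": the turn, a rotation vector about the tool's x, y, z in rad; "jaw": the opening, from -1 (shut) to 1 (fully open), so that 0 is half open. In form: [{"x": .., "y": .., "z": .., "ax": .., "ay": .., "az": .., "jaw": ..}, ...]. A call has 1 to 5 rows; each row shifts and turns the pose as measured when the row begins, along the tool's axes as they then stand; what a row does not reach is not made up. A row lasts 1/8 s, in which the tool goes at most 62.5 mm and 10.7 degrees, less where a joint would pass 70% of its speed; a pose out of reach is approached as far as the arm can. A call with a gripper value outside its range is refused whole. The fingers move at their own pace and stop on an object; the grip force is fixed at half the most. Time passes only in rows, so rows that do not move let the fingers close. It gives the time, the measured TCP pose, the force and the opening at its end, in the units of the state.
- read_state(): the state, without advancing time (a new reading comes with each control period).
- capture(name): name is "side" or "top"; returns the picture (480x640x3 uint8, blue, green, red); there is no depth.
- get_calibration(name): a dict with "camera_matrix" (3x3 intrinsics, pixels), "R" (3x3) and "t" (3): a world point X has camera coordinates R X + t. Camera axes: x right, y down, z forward; pixel columns grow to the right and rows downward; lengths in m; the calibration is good to about 2 mm. A picture is of the moment at which its call begins. get_calibration takes no time and is no camera call.
- ticket.job_done(): hands the job in, once; it reports no verdict.
The state is a dict: "clock": time; "qpos": joint angles; "joint_vel": joint speeds; "joint_torque": joint torques, N m; "tcp_pos": TCP position; "tcp_rot": TCP orientation; "contact_force": force on the tool from outside, world axes, zero at the start; "torque": the same for the moment, N m; "finger_gap": finger opening in m.
Only numpy, scipy, OpenCV 4.12 (cv2) and the standard library are available. Lean on these libraries where they do the work, as an engineer would, in place of code of your own. Each camera call takes 0.05 s, during which the arm holds its last target.

## Task

Shut the glaze mixer down on its keypad by pressing the keys fully in one at a time, first the left, then the right, then the middle one, letting each spring back before the next (left and right as seen from the robot). Then take the cap off the wide-bellied pot: its lock may be left- or right-handed, so try turning it, and if it stops almost at once turn it the other way until it stops free, then lift it straight up. Finish while still holding the cap level and still in the gripper about 10 cm above its pot's mouth; leave the slim pot's cap and everything else on the table where it is.

Things in the scene. Friction and masses are not known exactly. Their poses are not given: they have to be found in the camera images.
- keypad: Grey keypad console fixed on the table in front of the mixer, 60 (x) x 170 (y) x 30 mm high. Origin: centre of its underside, on the table. Three identical white keys stand on top in a row along its y axis, 52 mm apart; +y is the left as seen from the robot.
- key_left (a joint): The left key of the keypad. Spring key, dia 26 mm, top standing 10 mm above its dia 42 mm collar (collar 12 mm above the console); joint value = how far it is pushed in, 0 up to 0.006 m fully down; pushing starts at about 1.5 N and fully down takes about 5 N; it springs back up.
- key_middle (a joint): The middle key of the keypad. Spring key, dia 26 mm, top standing 10 mm above its dia 42 mm collar (collar 12 mm above the console); joint value = how far it is pushed in, 0 up to 0.006 m fully down; pushing starts at about 1.5 N and fully down takes about 5 N; it springs back up.
- key_right (a joint): The right key of the keypad. Spring key, dia 26 mm, top standing 10 mm above its dia 42 mm collar (collar 12 mm above the console); joint value = how far it is pushed in, 0 up to 0.006 m fully down; pushing starts at about 1.5 N and fully down takes about 5 N; it springs back up.
- key_left_top (a point): Centre of the top face of the left key; it moves down with the key.
- key_middle_top (a point): Centre of the top face of the middle key; it moves down with the key.
- key_right_top (a point): Centre of the top face of the right key; it moves down with the key.
- mixer: Grey, steel-topped glaze mixer, a fixed low deck 130 (x) x 340 (y) x 40 mm high that carries the two pots and a cup. Origin: centre of its underside, on the table.
- pot_wide: The wide-bellied aluminium pot, fixed on the mixer's deck at its left or right station (92 mm from the deck's centre). Origin: centre of its underside. Belly dia 106 mm, a neck of dia 64 mm (bore 49 mm) whose rim is 125 mm above the origin.
- cap_wide: Locking cap, grey disc with a black grip bar, of the wide pot, loose, about 0.14 kg (varies 0.7 to 1.4 times). Origin: centre of the underside of its 72 mm dia, 8 mm thick disc, which rests on the pot's rim. z up along the cap's axis. On the disc stands a grip bar 46 mm long (cap's x axis) and 14 mm wide (cap's y axis), from 8 to 41 mm above the origin.
- cap_wide_bar (a point): Centre of the cap's grip bar, on the cap's axis 30 mm above the cap's origin and 22 mm above the disc's top face; its axes are the cap's. Pinch the bar here from above across its 14 mm, fingertips just clear of the disc.
- cap_wide_foot (a point): Lowest point of the cap on its axis, 24 mm below the cap's origin, hidden in the neck: under the disc are a 45 mm dia plug 8 mm deep and a stem with a 39 x 8 mm crossbar, parallel to the grip bar. Shut, the crossbar is caught under a slotted plate in the neck and the cap lifts only 2 mm.
- pot_wide_mouth (a point): Centre of the wide pot's rim. The lock in it has either hand, not visible. Shut, the cap turns only 0.05 to 0.2 rad the wrong way to a hard stop. The right way it turns 1.0 to 1.15 rad to a hard stop and lifts freely from 0.1 rad short of that stop on. Between stops it turns with under 0.1 N m; 0.3 N m is plenty to feel a stop.
- pot_slim: The slim straight-sided aluminium pot, dia 68 mm, with the same neck and rim height, fixed at the other station. Not to be opened. Origin: centre of its underside.
- cap_slim: The cap of the slim pot, same shape and origin as the other cap; to be left alone.
- cup: Small clay cup, dia 44 mm, 50 mm high, standing loose on the mixer's deck midway between the pots. Origin: centre of its underside. Leave alone.
- bowl: Clay bowl, dia 110 mm, 50 mm high, loose on the table on the right. Origin: centre of its underside. Leave alone.
- vase: Clay vase, dia 72 mm, 105 mm high, loose on the table on the left. Origin: centre of its underside. Leave alone.
- brush: Brush lying loose on the table, on the left of the keypad. Leave alone.
- spatula: Spatula lying loose on the table, on the right. Leave alone.
- prop: White kiln prop, an upright tube dia 48 mm, 60 mm high, loose on the left. Origin: centre of its underside. Leave alone.
- block: Wooden block 70 x 50 x 30 mm, loose on the table behind the mixer. Origin: centre of its underside. Leave alone.
Mind the look-alikes: they are no part of the job. What is shaped like the cap_wide but green or pink is not meant.

How it is judged:
On the way, in this order (a step that is already met when the one before it is completed fails the run):
1. the left key is pressed in, alone (value of joint key_left above 0.004 m and value of joint each of key_middle, key_right below 0.002 m), for 0.05 s.
2. then the right key is pressed in, alone (value of joint key_right above 0.004 m and value of joint each of key_left, key_middle below 0.002 m), for 0.05 s.
3. then the middle key is pressed in, alone (value of joint key_middle above 0.004 m and value of joint each of key_left, key_right below 0.002 m), for 0.05 s.
4. then the wide pot's cap is lifted off, held in the fingers (z of cap_wide in the frame of pot_wide above 0.165 m and contact force between cap_wide and the fingers above 2 N), for 0.2 s.
At the end, for the whole second after the job is handed in: The wide pot's cap is held still in the fingers (over 2 N), level within 20 degrees, 60 to 175 mm above the pot's rim and within 80 mm sideways of the pot's axis, not touching the pot (nothing else there is that high); the keys are up, the slim pot's cap is on its pot (z of cap_wide in the frame of pot_wide between 0.185 and 0.3 m and horizontal distance between cap_wide and pot_wide below 0.08 m and angle between cap_wide's own z axis and vertical below 0.35 rad and contact force between cap_wide and the fingers above 2 N and contact force between cap_wide and pot_wide below 0.1 N and linear speed of cap_wide below 0.03 m/s and angular speed of cap_wide below 0.3 rad/s and value of joint each of key_left, key_middle, key_right below 0.002 m and distance of cap_slim from where it was at the start of the episode below 0.012 m); the arm keeps its last pose, push and grip.
It fails at once if two keys pressed in at once (value of joint each of key_left, key_middle above 0.004 m or value of joint each of key_middle, key_right above 0.004 m or value of joint each of key_left, key_right above 0.004 m).
It fails at once if the slim pot's cap is lifted (distance of cap_slim from where it was at the start of the episode above 0.012 m).
It fails at once if a bystander is pushed more than 3 cm (distance of any of cup, bowl, vase, brush, spatula, prop, block from where it was at the start of the episode above 0.03 m).
It fails at once if a standing bystander is knocked over (angle between any of cup, bowl, vase, prop's own z axis and vertical above 0.6 rad).
It also fails if it takes over 56 s, if anything falls off the work surface, if the arm or the gripper's body presses on something with over 40 N, if the wrist force passes 120 N, or if a joint passes its speed limit or range.

## Working session

There is one attempt and no reset: what is moved stays moved. The work goes in short steps, Python scripts to look and compute and a tool call to move; the robot and the scene stay as the last step left them, time stands still between calls to the robot, and variables do not carry over. Pictures are saved under pics/ and viewed, and the job is handed in when it is done.

Besides the shell and the picture viewer there is one more tool, called after "Call:" as name(argument=value, ...), one argument or row to a line, values as JSON. arm_command: Moves the arm, as the interface text tells. Its arguments: {"type":"object","properties":{"increments":{"type":"array"}},"required":["increments"]}

```bash
mkdir -p pics
python3 - <<'E'
from rig import *
import cv2
for n in("side","top"):
    cv2.imwrite(f"pics/{n}0.png",capture(n)); c=get_calibration(n); print(n,c)
print(read_state())
E
```

```text
side {'camera_matrix': array([[446.64150331,   0.        , 316.85120159],
       [  0.        , 446.64150331, 245.45706253],
       [  0.        ,   0.        ,   1.        ]]), 'R': array([[-0.82032379, -0.5716423 , -0.01714521],
       [-0.3958395 ,  0.58916877, -0.70440844],
       [ 0.41277108, -0.57105625, -0.70958776]]), 't': array([0.46035263, 0.31842   , 0.94838606])}
top {'camera_matrix': array([[454.21212565,   0.        , 321.40802216],
       [  0.        , 454.21212565, 239.30009613],
       [  0.        ,   0.        ,   1.        ]]), 'R': array([[ 0.02718743, -0.9996092 ,  0.00650282],
       [-0.97990018, -0.02793634, -0.19752265],
       [ 0.19762712, -0.00100198, -0.98027676]]), 't': array([-0.02240226,  0.57356651,  1.19310747])}
{'clock': 0.1, 'qpos': array([-1.29829476e+00,  5.27405991e-02,  1.40161682e+00,  1.44146341e-05,
        1.68860618e+00, -7.03014467e-02]), 'joint_vel': array([ 0.00069829, -0.00098076, -0.00323648, -0.00124304, -0.00063881,
        0.00176755]), 'joint_torque': array([ 1.12364913e-03, -3.82580638e+01, -3.60985708e+01, -6.86112799e-05,
        4.81314986e-03,  2.12790144e-05]), 'tcp_pos': array([ 0.17644537, -0.49428147,  0.30317717]), 'tcp_rot': array([ 9.85346314e-01,  1.70564275e-01, -6.20621356e-05, -6.82696806e-04]), 'contact_force': array([ 0.46370257, -0.6193475 , -0.06351927]), 'torque': array([-0.01121357,  0.00101866, -0.01305512]), 'finger_gap': 0.08517101770372795}
```

View pics/side0.png

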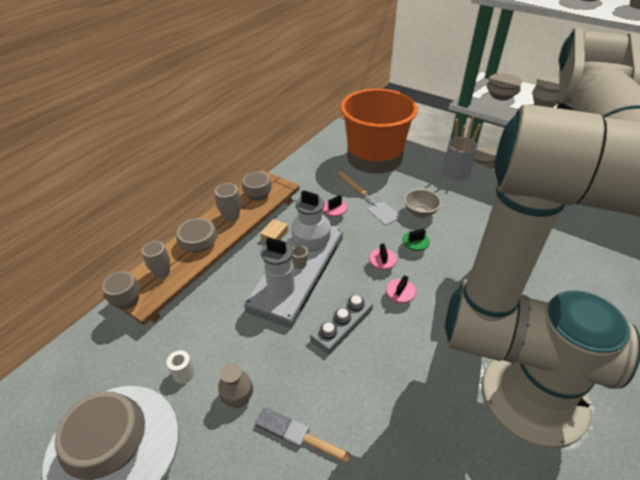

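View pics/top0.png

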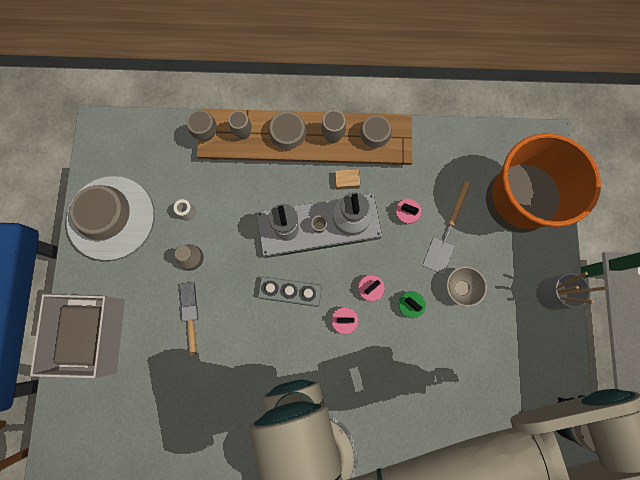

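The top view shows the keypad at (289,291), with its keys at (270,288), (289,291) and (308,294). The wide-bellied pot is at the right station (354,212), the slim pot at the left station (284,218). The pink and green caps on the table are look-alikes. I'll enlarge both views to confirm.

Run:
```python
import cv2,numpy as np
t=cv2.imread("pics/top0.png");s=cv2.imread("pics/side0.png")
a=cv2.resize(t[185:310,250:390],None,fx=5,fy=4.8,interpolation=cv2.INTER_CUBIC)
a=cv2.resize(t[185:305,250:390],None,fx=5,fy=5,interpolation=cv2.INTER_CUBIC)
cv2.imwrite("pics/tcrop.png",a)
cv2.imwrite("pics/scrop.png",cv2.resize(s[185:350,240:400],None,fx=3.6,fy=3.6,interpolation=cv2.INTER_CUBIC))
```

```text
(no output)
```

View pics/tcrop.png

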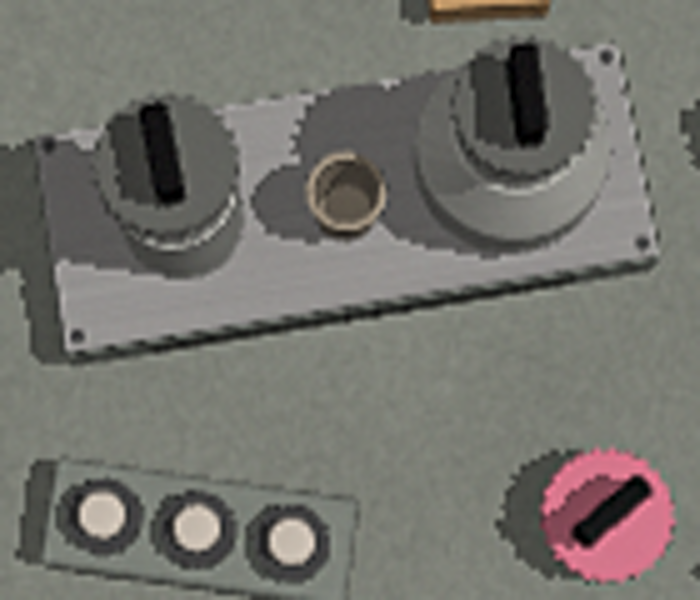

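View pics/scrop.png

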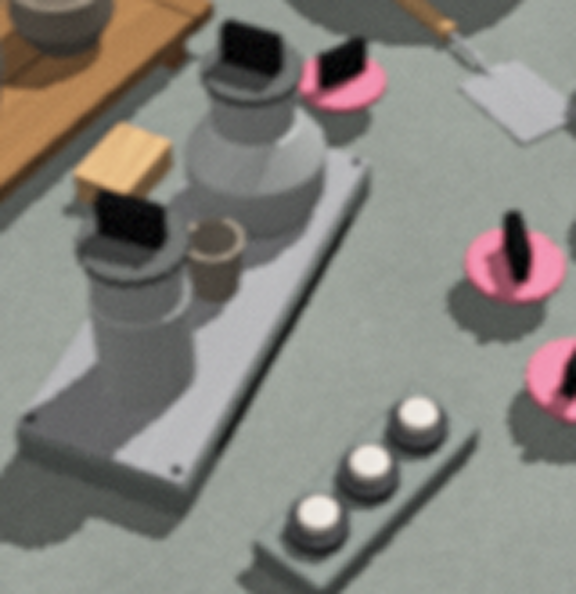

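The crops confirm it: the pot with the bulging belly is at the right station, its cap grey with a black bar, in both views. Next I'll measure the keys and the bar.

```bash
cat > h.py <<'E'
import cv2,numpy as np
from rig import *
C={n:get_calibration(n) for n in("side","top")}
def proj(n,X):
    c=C[n];p=(np.atleast_2d(X)@c["R"].T+c["t"])@c["camera_matrix"].T;return p[:,:2]/p[:,2:]
def plane(n,u,v,z):
    c=C[n];d=c["R"].T@np.linalg.inv(c["camera_matrix"])@[u,v,1];o=-c["R"].T@c["t"];return o+d*(z-o[2])/d[2]
def tri(a,b):
    P=[C[n]["camera_matrix"]@np.c_[C[n]["R"],C[n]["t"]] for n in("top","side")]
    X=cv2.triangulatePoints(P[0],P[1],np.array(a,float),np.array(b,float)).ravel();return X[:3]/X[3]
E
python3 - <<'E'
from h import *
from scipy.optimize import minimize
I={n:cv2.imread(f"pics/{n}0.png").astype(float) for n in C}
cs={}
for n,(x0,y0,x1,y1) in dict(top=(255,272,325,310),side=(315,285,375,345)).items():
    m=(I[n][y0:y1,x0:x1].min(2)>165).astype(np.uint8)
    k,l,st,ce=cv2.connectedComponentsWithStats(m)
    o=[(ce[i]+[x0,y0],st[i,4]) for i in range(1,k) if st[i,4]>20]
    o.sort(key=lambda q:q[0][0]); print(n,[(q[0].round(1),q[1]) for q in o]); cs[n]=[q[0] for q in o]
for a,b in zip(cs["top"],cs["side"]):
    print(plane("top",*a,.052).round(4),plane("side",*b,.05).round(4),tri(a,b).round(4))
# bar fit
S=8
def soft(n,p,roi):
    x,y,yaw,z0=p;x0,y0,x1,y1=roi
    B=np.array([[a*.023,b*.007,z] for a in(-1,1) for b in(-1,1) for z in(.008,.041)])
    c,s=np.cos(yaw),np.sin(yaw)
    W=np.c_[x+c*B[:,0]-s*B[:,1],y+s*B[:,0]+c*B[:,1],z0+B[:,2]]
    q=(proj(n,W)-[x0,y0]+.5)*S
    h=cv2.convexHull(q.astype(np.float32))
    m=np.zeros(((y1-y0)*S,(x1-x0)*S),np.uint8)
    cv2.fillConvexPoly(m,(h*16).astype(np.int32),1,shift=4)
    return cv2.resize(m.astype(np.float32),(x1-x0,y1-y0),interpolation=cv2.INTER_AREA)
def fit(views,p0):
    D={}
    for n,r in views.items():
        g=I[n][r[1]:r[3],r[0]:r[2]].mean(2);D[n]=np.clip((75-g)/(75-20),0,1)
    f=lambda p:sum(((soft(n,[p[0],p[1],p[2],.165],r)-D[n])**2).sum() for n,r in views.items())
    best=None
    for y in np.linspace(-.5,.5,5):
        r=minimize(f,[p0[0],p0[1],y],method="Nelder-Mead",options=dict(initial_simplex=np.array([[p0[0],p0[1],y],[p0[0]+.01,p0[1],y],[p0[0],p0[1]+.01,y],[p0[0],p0[1],y+.2]]),xatol=1e-5))
        if best is None or r.fun<best.fun:best=r
    return best.x.round(4),best.fun
p0=plane("top",354.5,204,.2);print(p0)
vt=dict(top=(344,190,362,218));vs=dict(side=(299,188,322,210))
print(fit(vt,p0),fit(vs,p0),fit({**vt,**vs},p0))
p=plane("top",282.5,215,.2)
print("slim",fit(dict(top=(276,202,292,230)),p),fit(dict(side=(265,236,290,258)),p))
# deck corner holes
print("screws",[plane("top",250+u/5,185+v/5,.04).round(3) for u,v in((48,145),(77,336),(607,56),(642,243))])
E
```

```text
top [(array([269.9, 287.5]), np.int32(58)), (array([288.9, 290.2]), np.int32(55)), (array([307.9, 292.7]), np.int32(55))]
side [(array([328.1, 326.6]), np.int32(80)), (array([342.5, 312.3]), np.int32(71)), (array([355.8, 298.9]), np.int32(70))]
[0.4381 0.1293 0.052 ] [0.4391 0.1289 0.05  ] [0.4384 0.1295 0.0512]
[0.4322 0.0776 0.052 ] [0.4334 0.0768 0.05  ] [0.4325 0.0778 0.0517]
[0.4269 0.0259 0.052 ] [0.4282 0.0253 0.05  ] [0.4273 0.0261 0.0513]
[ 0.63651952 -0.08564188  0.2       ]
(array([ 0.6402, -0.0867,  0.116 ]), np.float64(20.569941235867194)) (array([ 0.6389, -0.084 , -0.1494]), np.float64(33.43237849912477)) (array([ 0.6403, -0.0864,  0.1073]), np.float64(65.53247480127985))
slim (array([0.6049, 0.0936, 0.2329]), np.float64(9.5194265632174)) (array([0.6046, 0.0953, 0.0145]), np.float64(36.19374485264578))
screws [array([0.645, 0.17 , 0.04 ]), array([0.537, 0.148, 0.04 ]), array([ 0.707, -0.145,  0.04 ]), array([ 0.598, -0.166,  0.04 ])]
```

Run:
```python
from h import *
B=np.array([[a*.023,b*.007,z] for z in(.008,.041) for a,b in((-1,-1),(1,-1),(1,1),(-1,1))])
th=np.linspace(0,2*np.pi,60);Dk=np.array([[.036*np.cos(t),.036*np.sin(t),z] for z in(0.,.008) for t in th])
out=[]
for n,(x0,y0) in dict(top=(336,185),side=(290,183)).items():
    im=cv2.imread(f"pics/{n}0.png")[y0:y0+38,x0:x0+38]
    for yaw in(.11,-.15):
        v=cv2.resize(im,None,fx=10,fy=10,interpolation=cv2.INTER_NEAREST)
        R=np.array([[np.cos(yaw),-np.sin(yaw),0],[np.sin(yaw),np.cos(yaw),0],[0,0,1]])
        for P,k in((B,4),(Dk,60)):
            q=((proj(n,P@R.T+[.640,-.0865,.165])-[x0,y0]+.5)*10).astype(int)
            for i in(0,k): cv2.polylines(v,[q[i:i+k]],True,(0,255,255) if i else (255,128,0),1)
        out.append(v)
o=np.vstack([np.hstack(out[:2]),np.hstack(out[2:])]);cv2.imwrite("pics/ov.png",cv2.resize(o,(600,600)))
```

```text
(no output)
```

View pics/ov.png

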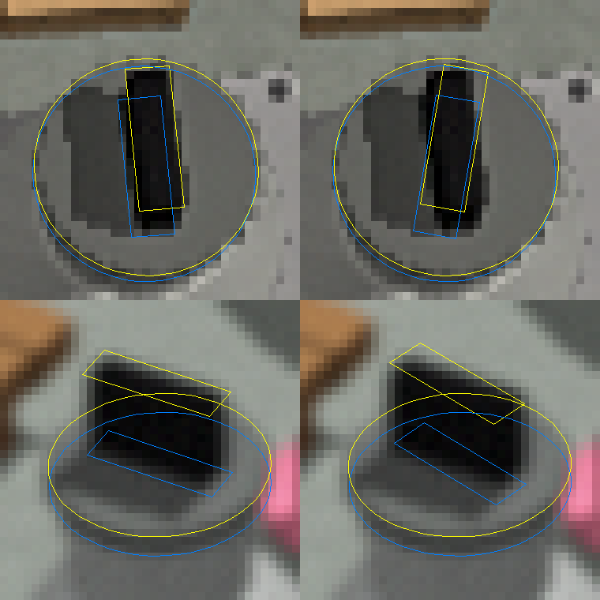

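Run:
```python
from h import *
I={n:cv2.imread(f"pics/{n}0.png").astype(float) for n in C}
# dark mask edges in the top view: PCA of the black top face + residual grid
for nm,bx in dict(wide=dict(top=(344,188,364,218),side=(299,186,322,210)),slim=dict(top=(274,202,292,230),side=(262,234,290,258))).items():
    base={'wide':(.640,-.0865),'slim':(.605,.094)}[nm]
    D={}
    for n,r in bx.items():
        g=I[n][r[1]:r[3],r[0]:r[2]].mean(2); D[n]=np.clip((50-g)/(50-20),0,1)
    def soft(n,x,y,yaw,r,S=8):
        B=np.array([[a*.023,b*.007,z] for a in(-1,1) for b in(-1,1) for z in(.008,.041)]);c,s=np.cos(yaw),np.sin(yaw)
        W=np.c_[x+c*B[:,0]-s*B[:,1],y+s*B[:,0]+c*B[:,1],.165+B[:,2]]
        h=cv2.convexHull(((proj(n,W)-[r[0],r[1]]+.5)*S).astype(np.float32))
        m=np.zeros(((r[3]-r[1])*S,(r[2]-r[0])*S),np.uint8);cv2.fillConvexPoly(m,(h*16).astype(np.int32),1,shift=4)
        return cv2.resize(m.astype(np.float32),None,fx=1/S,fy=1/S,interpolation=cv2.INTER_AREA)
    for n,r in bx.items():
        res=[]
        for yaw in np.arange(-.3,.6,.05):
            b=min((((soft(n,base[0]+dx,base[1]+dy,yaw,r)-D[n])**2).sum(),dx,dy) for dx in np.arange(-.008,.009,.002) for dy in np.arange(-.008,.009,.002))
            res.append((round(b[0],1),round(yaw,2),round(b[1],3),round(b[2],3)))
        print(nm,n,sorted(res)[:4])
```

```text
wide top [(np.float64(15.4), np.float64(0.1), np.float64(0.0), np.float64(0.0)), (np.float64(16.4), np.float64(0.15), np.float64(0.002), np.float64(0.0)), (np.float64(18.1), np.float64(0.05), np.float64(0.0), np.float64(0.0)), (np.float64(20.4), np.float64(0.2), np.float64(0.002), np.float64(0.0))]
wide side [(np.float64(48.4), np.float64(-0.2), np.float64(0.0), np.float64(0.0)), (np.float64(49.0), np.float64(-0.25), np.float64(0.0), np.float64(0.002)), (np.float64(50.5), np.float64(-0.15), np.float64(0.0), np.float64(0.002)), (np.float64(51.3), np.float64(-0.3), np.float64(0.0), np.float64(0.002))]
slim top [(np.float64(11.8), np.float64(0.25), np.float64(0.0), np.float64(0.0)), (np.float64(13.5), np.float64(0.3), np.float64(0.0), np.float64(0.0)), (np.float64(14.8), np.float64(0.2), np.float64(0.0), np.float64(0.0)), (np.float64(20.0), np.float64(0.35), np.float64(0.0), np.float64(0.0))]
slim side [(np.float64(56.3), np.float64(-0.1), np.float64(0.0), np.float64(0.0)), (np.float64(56.3), np.float64(-0.05), np.float64(0.0), np.float64(0.0)), (np.float64(56.5), np.float64(-0.0), np.float64(0.0), np.float64(0.0)), (np.float64(59.7), np.float64(-0.15), np.float64(0.0), np.float64(0.0))]
```

Call:
arm_command(
  increments=[
    {"az":0.11,"jaw":-1},
    {"az":0.11,"jaw":-1},
    {"x":28,"y":-49,"jaw":-1},
    {"x":28,"y":-49,"jaw":-1},
    {"x":28,"y":-49,"jaw":-1},
  ],
)

```text
schema error: expected keys x, y, z, ax, ay, az, jaw
```

```bash
cat > g.py <<'E'
import sys
from h import *
from scipy.spatial.transform import Rotation as Ro
def rel(t,yaw=None):
    s=read_state();R=Ro.from_quat(s["tcp_rot"])
    M=R.as_matrix();d=M.T@(np.array(t)-s["tcp_pos"])*1000
    y=np.arctan2(M[1,0],M[0,0])
    print("t",round(s["clock"],2),"pos",s["tcp_pos"].round(4),"yaw",round(y,3),"gap",round(s["finger_gap"],4),"F",s["contact_force"].round(2),"T",s["torque"].round(3),"q6",s["qpos"][5].round(3),"tilt",M[:,2].round(4))
    print("tool mm:",d.round(1),"az:",None if yaw is None else round(y-yaw,3))
if __name__=="__main__":
    a=[float(v) for v in sys.argv[1:]];rel(a[:3],a[3] if len(a)>3 else None)
E
python3 g.py .438 .129 .304 .12
```

```text
t 0.1 pos [ 0.1764 -0.4943  0.3032] yaw 0.343 gap 0.0852 F [ 0.46 -0.62 -0.06] T [-0.011  0.001 -0.013] q6 -0.07 tilt [-4.0e-04  1.3e-03 -1.0e+00]
tool mm: [ 4.558e+02 -4.991e+02 -1.000e-01] az: 0.223
```

Call:
arm_command(
  increments=[
    {"x":0,"y":0,"z":0,"ax":0,"ay":0,"az":0.11,"jaw":-1},
    {"x":0,"y":0,"z":0,"ax":0,"ay":0,"az":0.11,"jaw":-1},
    {"x":28,"y":-49,"z":0,"ax":0,"ay":0,"az":0,"jaw":-1},
    {"x":28,"y":-49,"z":0,"ax":0,"ay":0,"az":0,"jaw":-1},
    {"x":28,"y":-49,"z":0,"ax":0,"ay":0,"az":0,"jaw":-1},
  ],
)

```text
clock: 0.72
tcp_pos: [0.243, -0.3363, 0.2996]
tcp_rot: [0.998, 0.055, -0.001, -0.004]
contact_force: [1.9, -0.2, -0.3]
finger_gap: -0.0
```

```bash
python3 g.py .438 .129 .304 .12
```

```text
t 0.72 pos [ 0.243  -0.3363  0.2996] yaw 0.11 gap -0.0 F [ 1.9  -0.23 -0.34] T [-0.021  0.004 -0.028] q6 0.426 tilt [-0.003   0.0087 -1.    ]
tool mm: [ 244.9 -441.1   -0.9] az: -0.01
```

Call:
arm_command(
  increments=[
    {"x":29,"y":-53,"z":0,"ax":0,"ay":0,"az":0,"jaw":-1},
    {"x":29,"y":-53,"z":0,"ax":0,"ay":0,"az":0,"jaw":-1},
    {"x":29,"y":-53,"z":0,"ax":0,"ay":0,"az":0,"jaw":-1},
    {"x":29,"y":-53,"z":0,"ax":0,"ay":0,"az":0,"jaw":-1},
    {"x":29,"y":-53,"z":0,"ax":0,"ay":0,"az":0,"jaw":-1},
  ],
)

```text
clock: 1.35
tcp_pos: [0.3593, -0.0478, 0.3007]
tcp_rot: [0.999, 0.053, -0.001, -0.005]
contact_force: [0.9, -0.8, 0.0]
finger_gap: 0.0001
```

```bash
python3 g.py .438 .129 .25 .12
```

```text
t 1.35 pos [ 0.3593 -0.0478  0.3007] yaw 0.107 gap 0.0001 F [ 0.9  -0.79  0.03] T [-0.023 -0.107 -0.019] q6 1.227 tilt [-0.0019  0.0092 -1.    ]
tool mm: [  97.1 -166.9   52.2] az: -0.013
```

Call:
arm_command(
  increments=[
    {"x":25,"y":-44,"z":13,"ax":0,"ay":0,"az":0,"jaw":-1},
    {"x":25,"y":-44,"z":13,"ax":0,"ay":0,"az":0,"jaw":-1},
    {"x":25,"y":-44,"z":13,"ax":0,"ay":0,"az":0,"jaw":-1},
    {"x":25,"y":-38,"z":13,"ax":0,"ay":0,"az":0,"jaw":-1},
    {"x":0,"y":0,"z":0,"ax":0,"ay":0,"az":0,"jaw":-1},
  ],
)

```text
clock: 1.98
tcp_pos: [0.4414, 0.1425, 0.2472]
tcp_rot: [0.998, 0.057, -0.001, -0.004]
contact_force: [-0.8, -1.1, -0.4]
finger_gap: -0.0001
```

```bash
python3 g.py .438 .129 .15 .12
```

```text
t 1.98 pos [0.4414 0.1425 0.2472] yaw 0.113 gap -0.0001 F [-0.81 -1.12 -0.43] T [-0.031  0.04   0.002] q6 1.686 tilt [-0.0031  0.0078 -1.    ]
tool mm: [-4.7 13.9 97.1] az: -0.007
```

Call:
arm_command(
  increments=[
    {"x":-5,"y":14,"z":40,"ax":-0.008,"ay":0,"az":0,"jaw":-1},
    {"x":0,"y":0,"z":40,"ax":0,"ay":0,"az":0,"jaw":-1},
    {"x":0,"y":0,"z":12,"ax":0,"ay":0,"az":0,"jaw":-1},
    {"x":0,"y":0,"z":0,"ax":0,"ay":0,"az":0,"jaw":-1},
  ],
)

```text
clock: 2.48
tcp_pos: [0.4379, 0.1267, 0.1546]
tcp_rot: [0.998, 0.057, 0.0, 0.0]
contact_force: [0.6, -0.3, -0.0]
finger_gap: 0.0001
```

```bash
python3 g.py .438 .129 .128 .12; python3 -c "
from h import *
cv2.imwrite('pics/k1s.png',cv2.resize(capture('side')[200:360,260:420],None,fx=3.6,fy=3.6,interpolation=cv2.INTER_CUBIC))"
```

```text
t 2.48 pos [0.4379 0.1267 0.1546] yaw 0.113 gap 0.0001 F [ 0.57 -0.3  -0.03] T [ 0.009 -0.008  0.003] q6 1.659 tilt [ 1.e-04 -8.e-04 -1.e+00]
tool mm: [ 0.4 -2.3 26.6] az: -0.007
```

View pics/k1s.png

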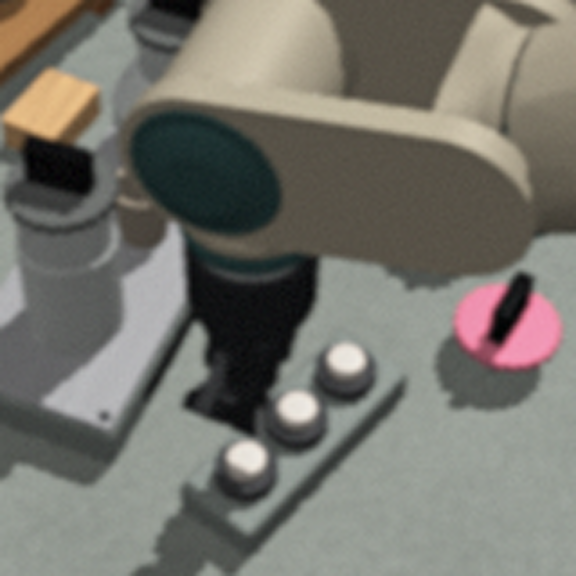

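```bash
python3 -c "
from h import *
p=read_state()['tcp_pos']
for n,o,f in(('side',(260,200),3.6),('top',(250,230),6)):
  im=capture(n); cv2.imwrite(f'pics/k2{n}.png',im)
  print(n,[((proj(n,p-[0,0,d])[0]),) for d in(0,.03,.054,.073)])
i=cv2.resize(im[230:320,250:350],None,fx=6,fy=6,interpolation=cv2.INTER_CUBIC);cv2.imwrite('pics/k2t.png',i)
"
```

```text
side [(array([329.00266859, 297.5045237 ]),), (array([328.9727686 , 306.11051755]),), (array([328.9497791 , 312.72749275]),), (array([328.93213523, 317.80585611]),)]
top [(array([266.52947051, 283.60876893]),), (array([267.84797667, 284.80901764]),), (array([268.85547685, 285.72615464]),), (array([269.62504004, 286.42669533]),)]
```

View pics/k2t.png

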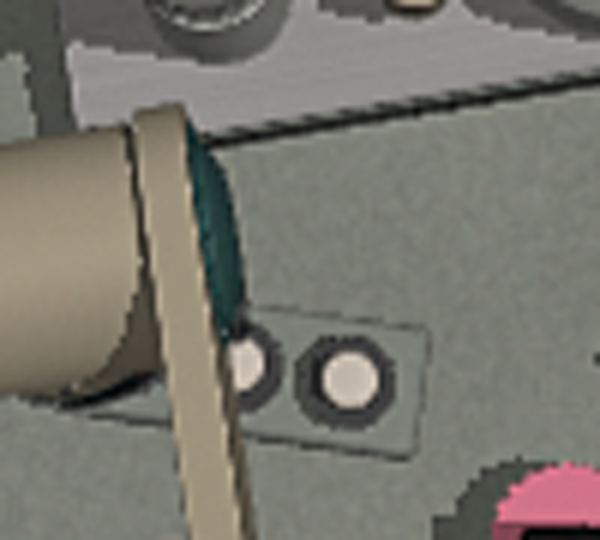

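View pics/k2side.png

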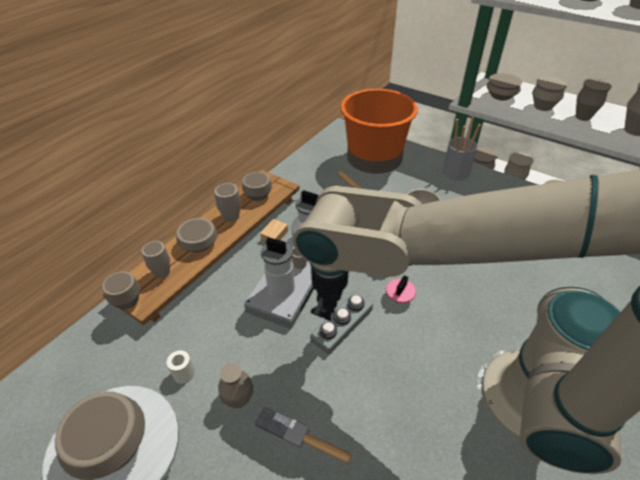

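Call:
arm_command(
  increments=[
    {"x":0,"y":-2,"z":20,"ax":0,"ay":0,"az":0,"jaw":-1},
    {"x":0,"y":0,"z":5,"ax":0,"ay":0,"az":0,"jaw":-1},
    {"x":0,"y":0,"z":3,"ax":0,"ay":0,"az":0,"jaw":-1},
  ],
)

```text
clock: 3.0
tcp_pos: [0.4408, 0.1295, 0.1319]
tcp_rot: [0.998, 0.057, 0.005, -0.0]
contact_force: [0.3, -0.1, -0.1]
finger_gap: 0.0
```

```bash
python3 g.py .438 .129 .119 .12
```

```text
t 3.0 pos [0.4408 0.1295 0.1319] yaw 0.114 gap 0.0 F [ 0.31 -0.1  -0.1 ] T [-0.054  0.034  0.021] q6 1.663 tilt [ 0.0109  0.0015 -0.9999]
tool mm: [-2.9  0.2 12.9] az: -0.006
```

Call:
arm_command(
  increments=[
    {"x":-3,"y":0,"z":3,"ax":0,"ay":-0.011,"az":0,"jaw":-1},
    {"x":0,"y":0,"z":3,"ax":0,"ay":0,"az":0,"jaw":-1},
    {"x":0,"y":0,"z":3,"ax":0,"ay":0,"az":0,"jaw":-1},
  ],
)

```text
clock: 3.38
tcp_pos: [0.4383, 0.1292, 0.1239]
tcp_rot: [0.998, 0.057, 0.001, -0.0]
contact_force: [-0.3, 0.5, 2.0]
finger_gap: -0.0
```

```bash
python3 g.py .438 .129 .119 .12
```

```text
t 3.38 pos [0.4383 0.1292 0.1239] yaw 0.114 gap -0.0 F [-0.28  0.49  2.03] T [-0.05   0.14  -0.009] q6 1.663 tilt [ 1.5e-03  6.0e-04 -1.0e+00]
tool mm: [-0.3  0.2  4.9] az: -0.006
```

Call:
arm_command(
  increments=[
    {"x":0,"y":0,"z":4,"ax":0,"ay":0,"az":0,"jaw":-1},
    {"x":0,"y":0,"z":3,"ax":0,"ay":0,"az":0,"jaw":-1},
    {"x":0,"y":0,"z":1,"ax":0,"ay":0,"az":0,"jaw":-1},
  ],
)

```text
clock: 3.75
tcp_pos: [0.4385, 0.1293, 0.1185]
tcp_rot: [0.998, 0.057, 0.0, -0.0]
contact_force: [-8.8, -1.7, 15.0]
finger_gap: 0.0001
```

```bash
python3 g.py .438 .129 .119 .12
```

```text
t 3.75 pos [0.4385 0.1293 0.1185] yaw 0.114 gap 0.0001 F [-8.8  -1.69 15.04] T [-0.387  1.446 -0.039] q6 1.663 tilt [ 9.e-04  4.e-04 -1.e+00]
tool mm: [-0.5  0.2 -0.5] az: -0.006
```

Left key is fully in (15 N at the stop, 6 mm travel). Releasing and moving to the right key.

Call:
arm_command(
  increments=[
    {"x":0,"y":0,"z":-15,"ax":0,"ay":0,"az":0,"jaw":-1},
    {"x":0,"y":0,"z":-18,"ax":0,"ay":0,"az":0,"jaw":-1},
    {"x":-11,"y":50,"z":-5,"ax":0,"ay":0,"az":0,"jaw":-1},
    {"x":-11,"y":50,"z":0,"ax":0,"ay":0,"az":0,"jaw":-1},
    {"x":0,"y":0,"z":0,"ax":0,"ay":0,"az":0,"jaw":-1},
  ],
)

```text
clock: 4.38
tcp_pos: [0.4285, 0.0253, 0.1594]
tcp_rot: [0.998, 0.058, 0.002, 0.0]
contact_force: [-0.6, -0.0, -0.5]
finger_gap: -0.0004
```

```bash
python3 g.py .427 .026 .130 .12
```

```text
t 4.38 pos [0.4285 0.0253 0.1594] yaw 0.116 gap -0.0004 F [-0.6  -0.02 -0.53] T [ 0.108 -0.019 -0.018] q6 1.427 tilt [ 4.8e-03  1.0e-04 -1.0e+00]
tool mm: [-1.6 -0.9 29.4] az: -0.004
```

Call:
arm_command(
  increments=[
    {"x":-2,"y":-1,"z":22,"ax":0,"ay":-0.005,"az":0,"jaw":-1},
    {"x":0,"y":0,"z":5,"ax":0,"ay":0,"az":0,"jaw":-1},
    {"x":0,"y":0,"z":0,"ax":0,"ay":0,"az":0,"jaw":-1},
  ],
)

```text
clock: 4.75
tcp_pos: [0.4273, 0.027, 0.1331]
tcp_rot: [0.998, 0.058, 0.001, -0.0]
contact_force: [0.5, 0.1, 0.5]
finger_gap: -0.0002
```

```bash
python3 g.py .427 .026 .119 .12
```

```text
t 4.75 pos [0.4273 0.027  0.1331] yaw 0.116 gap -0.0002 F [0.54 0.05 0.45] T [0.055 0.008 0.037] q6 1.431 tilt [ 2.1e-03  4.0e-04 -1.0e+00]
tool mm: [-0.5  1.  14.1] az: -0.004
```

Call:
arm_command(
  increments=[
    {"x":0,"y":1,"z":5,"ax":0,"ay":-0.002,"az":0,"jaw":-1},
    {"x":0,"y":0,"z":4,"ax":0,"ay":0,"az":0,"jaw":-1},
    {"x":0,"y":0,"z":4,"ax":0,"ay":0,"az":0,"jaw":-1},
    {"x":0,"y":0,"z":3,"ax":0,"ay":0,"az":0,"jaw":-1},
    {"x":0,"y":0,"z":1,"ax":0,"ay":0,"az":0,"jaw":-1},
  ],
)

```text
clock: 5.38
tcp_pos: [0.4285, 0.0267, 0.1184]
tcp_rot: [0.998, 0.059, 0.001, 0.0]
contact_force: [-9.8, -0.4, 17.0]
finger_gap: 0.0001
```

```bash
python3 g.py .427 .026 .119 .12
```

```text
t 5.38 pos [0.4285 0.0267 0.1184] yaw 0.117 gap 0.0001 F [-9.78 -0.36 17.04] T [-0.017  1.658  0.006] q6 1.43 tilt [ 1.9e-03 -1.0e-04 -1.0e+00]
tool mm: [-1.5  0.5 -0.6] az: -0.003
```

Right key is at its stop (17 N). Now the middle one at (0.4325, 0.0777).

Call:
arm_command(
  increments=[
    {"x":0,"y":0,"z":-15,"ax":0,"ay":0,"az":0,"jaw":-1},
    {"x":0,"y":0,"z":-18,"ax":0,"ay":0,"az":0,"jaw":-1},
    {"x":5,"y":-25,"z":-3,"ax":0,"ay":0,"az":0,"jaw":-1},
    {"x":5,"y":-25,"z":0,"ax":0,"ay":0,"az":0,"jaw":-1},
    {"x":0,"y":0,"z":0,"ax":0,"ay":0,"az":0,"jaw":-1},
  ],
)

```text
clock: 6.0
tcp_pos: [0.4335, 0.0785, 0.1576]
tcp_rot: [0.998, 0.058, 0.003, -0.0]
contact_force: [-0.5, 0.2, 0.3]
finger_gap: 0.0002
```

```bash
python3 g.py .4325 .0777 .130 .12
```

```text
t 6.0 pos [0.4335 0.0785 0.1576] yaw 0.116 gap 0.0002 F [-0.52  0.21  0.31] T [ 0.02   0.056 -0.017] q6 1.55 tilt [ 5.7e-03  4.0e-04 -1.0e+00]
tool mm: [-1.2  0.7 27.6] az: -0.004
```

Call:
arm_command(
  increments=[
    {"x":-2,"y":1,"z":22,"ax":0,"ay":-0.006,"az":0,"jaw":-1},
    {"x":0,"y":0,"z":5,"ax":0,"ay":0,"az":0,"jaw":-1},
    {"x":0,"y":0,"z":0,"ax":0,"ay":0,"az":0,"jaw":-1},
  ],
)

```text
clock: 6.38
tcp_pos: [0.4321, 0.0761, 0.131]
tcp_rot: [0.998, 0.058, 0.001, 0.0]
contact_force: [0.3, -0.9, -0.1]
finger_gap: -0.0001
```

```bash
python3 g.py .4325 .0777 .119 .12
```

```text
t 6.38 pos [0.4321 0.0761 0.131 ] yaw 0.116 gap -0.0001 F [ 0.25 -0.92 -0.09] T [ 0.014 -0.018  0.032] q6 1.545 tilt [ 1.2e-03 -8.0e-04 -1.0e+00]
tool mm: [ 0.5 -1.6 12. ] az: -0.004
```

Call:
arm_command(
  increments=[
    {"x":0,"y":-1.5,"z":4,"ax":0,"ay":0,"az":0,"jaw":-1},
    {"x":0,"y":0,"z":4,"ax":0,"ay":0,"az":0,"jaw":-1},
    {"x":0,"y":0,"z":4,"ax":0,"ay":0,"az":0,"jaw":-1},
    {"x":0,"y":0,"z":3,"ax":0,"ay":0,"az":0,"jaw":-1},
    {"x":0,"y":0,"z":1,"ax":0,"ay":0,"az":0,"jaw":-1},
  ],
)

```text
clock: 7.0
tcp_pos: [0.4328, 0.0773, 0.1185]
tcp_rot: [0.998, 0.058, 0.001, 0.001]
contact_force: [-8.7, -1.3, 14.8]
finger_gap: 0.0001
```

```bash
python3 g.py .4325 .0777 .119 .12
```

```text
t 7.0 pos [0.4328 0.0773 0.1185] yaw 0.116 gap 0.0001 F [-8.7  -1.32 14.84] T [-0.191  1.605 -0.036] q6 1.549 tilt [ 2.7e-03 -9.0e-04 -1.0e+00]
tool mm: [-0.3 -0.4 -0.5] az: -0.004
```

Call:
arm_command(
  increments=[
    {"x":0,"y":0,"z":-20,"ax":0,"ay":0,"az":0,"jaw":-1},
    {"x":0,"y":0,"z":-55,"ax":0,"ay":0,"az":0,"jaw":-1},
    {"x":0,"y":0,"z":-60,"ax":0,"ay":0,"az":0,"jaw":-1},
    {"x":0,"y":0,"z":-60,"ax":0,"ay":0,"az":0,"jaw":-1},
    {"x":0,"y":0,"z":-30,"ax":0,"ay":0,"az":0,"jaw":0},
  ],
)

```text
clock: 7.62
tcp_pos: [0.4315, 0.0774, 0.347]
tcp_rot: [0.998, 0.058, -0.001, 0.001]
contact_force: [-0.6, -0.4, -0.2]
finger_gap: 0.0171
```

```bash
python3 g.py .641 -.0865 .34 .12
```

```text
t 7.62 pos [0.4315 0.0774 0.347 ] yaw 0.116 gap 0.0171 F [-0.56 -0.45 -0.25] T [-0.003  0.02  -0.028] q6 1.549 tilt [-0.0017 -0.0016 -1.    ]
tool mm: [189.1 187.    6.9] az: -0.004
```

Call:
arm_command(
  increments=[
    {"x":40,"y":40,"z":0,"ax":0,"ay":0,"az":0,"jaw":0},
    {"x":40,"y":40,"z":0,"ax":0,"ay":0,"az":0,"jaw":0},
    {"x":40,"y":40,"z":0,"ax":0,"ay":0,"az":0,"jaw":0},
    {"x":40,"y":40,"z":0,"ax":0,"ay":0,"az":0,"jaw":0},
    {"x":20,"y":20,"z":0,"ax":0,"ay":0,"az":0,"jaw":0},
  ],
)

```text
clock: 8.25
tcp_pos: [0.6378, -0.0837, 0.352]
tcp_rot: [0.998, 0.06, 0.005, 0.001]
contact_force: [-0.7, -0.1, -0.6]
finger_gap: 0.0425
```

```bash
python3 g.py .641 -.0865 .29 .12
```

```text
t 8.25 pos [ 0.6378 -0.0837  0.352 ] yaw 0.12 gap 0.0425 F [-0.73 -0.09 -0.55] T [0.024 0.022 0.013] q6 1.263 tilt [ 0.0099 -0.001  -1.    ]
tool mm: [ 2.3  3.  62.1] az: 0.0
```

Call:
arm_command(
  increments=[
    {"x":1,"y":3,"z":0,"ax":0,"ay":-0.01,"az":0,"jaw":0},
    {"x":0,"y":0,"z":30,"ax":0,"ay":0,"az":0,"jaw":0},
    {"x":0,"y":0,"z":25,"ax":0,"ay":0,"az":0,"jaw":0},
    {"x":0,"y":0,"z":0,"ax":0,"ay":0,"az":0,"jaw":0},
  ],
)

```text
clock: 8.75
tcp_pos: [0.6395, -0.0872, 0.2936]
tcp_rot: [0.998, 0.06, -0.001, 0.001]
contact_force: [0.2, 0.3, -0.1]
finger_gap: 0.0427
```

```bash
python3 g.py .641 -.0865 .249 .12; python3 -c "
from h import *
a=capture('side')[150:270,240:400];b=capture('top')[160:280,280:440]
cv2.imwrite('pics/c1.png',np.vstack([cv2.resize(q,None,fx=2.5*2,fy=2.5,interpolation=cv2.INTER_CUBIC) if 0 else cv2.resize(q,(400,300),interpolation=cv2.INTER_CUBIC) for q in(a,b)]))"
```

```text
t 8.75 pos [ 0.6395 -0.0872  0.2936] yaw 0.119 gap 0.0427 F [ 0.24  0.29 -0.08] T [ 0.014  0.065 -0.062] q6 1.259 tilt [-0.0029 -0.0018 -1.    ]
tool mm: [ 1.7 -0.6 44.6] az: -0.001
```

View pics/c1.png

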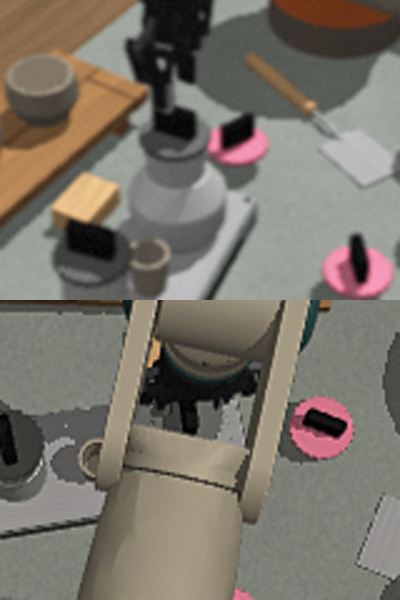

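The crop shows the wide pot's bar at about (177,122) in the upper panel, between the two open fingers. The keys were left springing up. I'll go down and pinch.

Call:
arm_command(
  increments=[
    {"x":2,"y":-0.5,"z":22,"ax":0,"ay":0.002,"az":0,"jaw":0},
    {"x":0,"y":0,"z":14,"ax":0,"ay":0,"az":0,"jaw":0},
    {"x":0,"y":0,"z":6,"ax":0,"ay":0,"az":0,"jaw":0},
    {"x":0,"y":0,"z":0,"ax":0,"ay":0,"az":0,"jaw":0},
  ],
)

```text
clock: 9.35
tcp_pos: [0.6432, -0.0863, 0.26]
tcp_rot: [0.998, 0.06, 0.006, 0.003]
contact_force: [0.4, 0.5, -0.0]
finger_gap: 0.0427
```

```bash
python3 g.py .641 -.0865 .249 .12
```

```text
t 9.35 pos [ 0.6432 -0.0863  0.26  ] yaw 0.12 gap 0.0427 F [ 0.35  0.52 -0.01] T [-0.01  -0.009  0.059] q6 1.261 tilt [ 0.0131 -0.0044 -0.9999]
tool mm: [-2.3 -0.1 10.9] az: 0.0
```

Call:
arm_command(
  increments=[
    {"x":-3,"y":0,"z":6,"ax":0.005,"ay":-0.013,"az":0,"jaw":0},
    {"x":0,"y":0,"z":5,"ax":0,"ay":0,"az":0,"jaw":0},
    {"x":0,"y":0,"z":0,"ax":0,"ay":0,"az":0,"jaw":0},
  ],
)

```text
clock: 9.72
tcp_pos: [0.6403, -0.0869, 0.2497]
tcp_rot: [0.998, 0.06, 0.0, 0.001]
contact_force: [0.8, 0.4, -0.1]
finger_gap: 0.0427
```

```bash
python3 g.py .641 -.0865 .249 .12
```

```text
t 9.72 pos [ 0.6403 -0.0869  0.2497] yaw 0.12 gap 0.0427 F [ 0.78  0.42 -0.13] T [-0.016 -0.045 -0.002] q6 1.259 tilt [ 6.0e-04 -1.1e-03 -1.0e+00]
tool mm: [ 0.7 -0.3  0.7] az: 0.0
```

Well aligned; closing.

Call:
arm_command(
  increments=[
    {"x":0,"y":0,"z":0,"ax":0,"ay":0,"az":0,"jaw":-1},
    {"x":0,"y":0,"z":0,"ax":0,"ay":0,"az":0,"jaw":-1},
    {"x":0,"y":0,"z":0,"ax":0,"ay":0,"az":0,"jaw":-1},
    {"x":0,"y":0,"z":0,"ax":0,"ay":0,"az":0,"jaw":-1},
  ],
)

```text
clock: 10.22
tcp_pos: [0.6404, -0.0869, 0.25]
tcp_rot: [0.998, 0.06, 0.0, 0.001]
contact_force: [0.2, -0.1, -1.1]
finger_gap: 0.013
```

```bash
python3 g.py .641 -.0865 .249 .12
```

```text
t 10.22 pos [ 0.6404 -0.0869  0.25  ] yaw 0.12 gap 0.013 F [ 0.24 -0.12 -1.14] T [ 0.031 -0.007 -0.04 ] q6 1.259 tilt [ 0.0011 -0.0012 -1.    ]
tool mm: [ 0.6 -0.3  1. ] az: -0.0
```

Call:
arm_command(
  increments=[
    {"x":0,"y":0,"z":0,"ax":0,"ay":0,"az":0.06,"jaw":-1},
    {"x":0,"y":0,"z":0,"ax":0,"ay":0,"az":0.06,"jaw":-1},
  ],
)

```text
clock: 10.48
tcp_pos: [0.6403, -0.0872, 0.2501]
tcp_rot: [1.0, -0.001, 0.0, 0.001]
contact_force: [-1.3, -0.3, 0.0]
finger_gap: 0.0132
```

```bash
python3 g.py .6404 -.0869 .25 .12
```

```text
t 10.47 pos [ 0.6403 -0.0872  0.2501] yaw -0.003 gap 0.0132 F [-1.33 -0.29  0.  ] T [-0.05   0.013  0.868] q6 1.381 tilt [ 5.e-04 -2.e-03 -1.e+00]
tool mm: [ 0.1 -0.3  0.1] az: -0.123
```

Hard stop within 0.12 rad (0.87 N m), so that's the wrong way. Turning the other way.

Call:
arm_command(
  increments=[
    {"x":0,"y":0,"z":0,"ax":0,"ay":0,"az":-0.1,"jaw":-1},
    {"x":0,"y":0,"z":0,"ax":0,"ay":0,"az":-0.12,"jaw":-1},
    {"x":0,"y":0,"z":0,"ax":0,"ay":0,"az":-0.12,"jaw":-1},
  ],
)

```text
clock: 10.85
tcp_pos: [0.6404, -0.0872, 0.2501]
tcp_rot: [0.985, 0.172, 0.0, 0.001]
contact_force: [0.9, 0.5, -0.2]
finger_gap: 0.0132
```

```bash
python3 g.py .6404 -.0869 .25 .12
```

```text
t 10.85 pos [ 0.6404 -0.0872  0.2501] yaw 0.347 gap 0.0132 F [ 0.93  0.46 -0.2 ] T [ 0.011 -0.064 -0.024] q6 1.032 tilt [ 0.0011 -0.002  -1.    ]
tool mm: [ 0.1 -0.3  0.1] az: 0.227
```

Turns freely. On we go.

Call:
arm_command(
  increments=[
    {"x":0,"y":0,"z":0,"ax":0,"ay":0,"az":-0.12,"jaw":-1},
    {"x":0,"y":0,"z":0,"ax":0,"ay":0,"az":-0.12,"jaw":-1},
    {"x":0,"y":0,"z":0,"ax":0,"ay":0,"az":-0.12,"jaw":-1},
    {"x":0,"y":0,"z":0,"ax":0,"ay":0,"az":-0.12,"jaw":-1},
    {"x":0,"y":0,"z":0,"ax":0,"ay":0,"az":-0.12,"jaw":-1},
  ],
)

```text
clock: 11.48
tcp_pos: [0.6408, -0.0868, 0.2501]
tcp_rot: [0.885, 0.465, 0.001, 0.001]
contact_force: [0.3, 1.5, -1.0]
finger_gap: 0.0127
```

```bash
python3 g.py .6404 -.0869 .25 .12
```

```text
t 11.47 pos [ 0.6408 -0.0868  0.2501] yaw 0.967 gap 0.0127 F [ 0.35  1.54 -0.96] T [ 0.105 -0.049 -0.065] q6 0.412 tilt [ 0.0021 -0.0012 -1.    ]
tool mm: [-0.3 -0.3  0.1] az: 0.847
```

Call:
arm_command(
  increments=[
    {"x":0,"y":0,"z":0,"ax":0,"ay":0,"az":-0.08,"jaw":-1},
    {"x":0,"y":0,"z":0,"ax":0,"ay":0,"az":-0.06,"jaw":-1},
  ],
)

```text
clock: 11.72
tcp_pos: [0.6409, -0.0866, 0.2501]
tcp_rot: [0.849, 0.528, 0.001, 0.001]
contact_force: [-0.3, 0.2, -0.9]
finger_gap: 0.0129
```

```bash
python3 g.py .6404 -.0869 .25 .12
```

```text
t 11.72 pos [ 0.6409 -0.0866  0.2501] yaw 1.113 gap 0.0129 F [-0.28  0.15 -0.9 ] T [ 0.086 -0.047  0.011] q6 0.266 tilt [ 2.4e-03 -8.0e-04 -1.0e+00]
tool mm: [-0.5 -0.3  0.1] az: 0.993
```

Call:
arm_command(
  increments=[
    {"x":0,"y":0,"z":0,"ax":0,"ay":0,"az":-0.05,"jaw":-1},
    {"x":0,"y":0,"z":0,"ax":0,"ay":0,"az":-0.04,"jaw":-1},
  ],
)

```text
clock: 11.98
tcp_pos: [0.6409, -0.0865, 0.2501]
tcp_rot: [0.823, 0.567, 0.001, 0.001]
contact_force: [1.0, -0.1, 0.0]
finger_gap: 0.0129
```

```bash
python3 g.py .6404 -.0869 .25 .12
```

```text
t 11.97 pos [ 0.6409 -0.0865  0.2501] yaw 1.207 gap 0.0129 F [ 1.01 -0.12  0.01] T [-0.047 -0.207 -0.035] q6 0.173 tilt [ 2.7e-03 -6.0e-04 -1.0e+00]
tool mm: [-0.6 -0.4  0.1] az: 1.087
```

Call:
arm_command(
  increments=[
    {"x":0,"y":0,"z":0,"ax":0,"ay":0,"az":-0.04,"jaw":-1},
    {"x":0,"y":0,"z":0,"ax":0,"ay":0,"az":-0.03,"jaw":-1},
  ],
)

```text
clock: 12.22
tcp_pos: [0.6415, -0.0865, 0.2502]
tcp_rot: [0.802, 0.597, 0.002, 0.002]
contact_force: [1.5, 0.2, -1.1]
finger_gap: 0.0131
```

```bash
python3 g.py .6404 -.0869 .25 .12
```

```text
t 12.22 pos [ 0.6415 -0.0865  0.2502] yaw 1.279 gap 0.0131 F [ 1.48  0.22 -1.07] T [-0.032 -0.362 -0.207] q6 0.101 tilt [ 4.8e-03 -9.0e-04 -1.0e+00]
tool mm: [-0.7 -0.9  0.2] az: 1.159
```

Call:
arm_command(
  increments=[
    {"x":0,"y":0,"z":0,"ax":0,"ay":0,"az":-0.03,"jaw":-1},
  ],
)

```text
clock: 12.35
tcp_pos: [0.6415, -0.0866, 0.2501]
tcp_rot: [0.793, 0.609, 0.002, 0.002]
contact_force: [0.7, 0.7, -0.7]
finger_gap: 0.0132
```

```bash
python3 g.py .6404 -.0869 .25 .12
```

```text
t 12.35 pos [ 0.6415 -0.0866  0.2501] yaw 1.31 gap 0.0132 F [ 0.65  0.75 -0.73] T [ 0.078 -0.148 -0.657] q6 0.07 tilt [ 4.7e-03 -8.0e-04 -1.0e+00]
tool mm: [-0.6 -1.   0.1] az: 1.19
```

Stop felt (0.66 N m) about 1.15 rad from the start. I'll back off slightly and lift.

Call:
arm_command(
  increments=[
    {"x":0,"y":0,"z":0,"ax":0,"ay":0,"az":0.05,"jaw":-1},
    {"x":0,"y":0,"z":-3,"ax":0,"ay":0,"az":0,"jaw":-1},
    {"x":0,"y":0,"z":-4,"ax":0,"ay":0,"az":0,"jaw":-1},
  ],
)

```text
clock: 12.72
tcp_pos: [0.6413, -0.0866, 0.2567]
tcp_rot: [0.808, 0.59, 0.001, 0.001]
contact_force: [1.0, -0.4, -2.3]
finger_gap: 0.0132
```

```bash
python3 g.py .6404 -.0869 .35 .12
```

```text
t 12.72 pos [ 0.6413 -0.0866  0.2567] yaw 1.262 gap 0.0132 F [ 0.99 -0.42 -2.26] T [-0.097 -0.322 -0.019] q6 0.118 tilt [ 3.5e-03 -9.0e-04 -1.0e+00]
tool mm: [ -0.5  -0.5 -93.3] az: 1.142
```

Lifts freely (6.5 mm, only the cap's weight). Continuing up.

Call:
arm_command(
  increments=[
    {"x":0,"y":0,"z":-12,"ax":0,"ay":0,"az":0,"jaw":-1},
    {"x":0,"y":0,"z":-20,"ax":0,"ay":0,"az":0,"jaw":-1},
    {"x":0,"y":0,"z":-25,"ax":0,"ay":0,"az":0,"jaw":-1},
    {"x":0,"y":0,"z":-25,"ax":0,"ay":0,"az":0,"jaw":-1},
    {"x":0,"y":0,"z":-10,"ax":0,"ay":0,"az":0,"jaw":-1},
  ],
)

```text
clock: 13.35
tcp_pos: [0.6399, -0.0862, 0.3546]
tcp_rot: [0.807, 0.591, 0.0, 0.0]
contact_force: [0.3, 0.0, -1.4]
finger_gap: 0.0132
```

Call:
arm_command(
  increments=[
    {"x":0,"y":0,"z":0,"ax":0,"ay":0,"az":0,"jaw":-1},
    {"x":0,"y":0,"z":0,"ax":0,"ay":0,"az":0,"jaw":-1},
    {"x":0,"y":0,"z":0,"ax":0,"ay":0,"az":0,"jaw":-1},
  ],
)

```text
clock: 13.72
tcp_pos: [0.6397, -0.0861, 0.3534]
tcp_rot: [0.806, 0.591, -0.0, -0.0]
contact_force: [-0.7, 0.1, -2.1]
finger_gap: 0.013
```

```bash
python3 g.py .641 -.0866 .35; python3 -c "
from h import *
s=capture('side');cv2.imwrite('pics/e.png',cv2.resize(s[140:360,220:420],None,fx=2.7,fy=2.7,interpolation=cv2.INTER_CUBIC));cv2.imwrite('pics/et.png',capture('top'));print(read_state()['joint_vel'].round(4))"
```

```text
t 13.72 pos [ 0.6397 -0.0861  0.3534] yaw 1.265 gap 0.013 F [-0.65  0.11 -2.08] T [ 0.027  0.022 -0.017] q6 0.114 tilt [-9.e-04  3.e-04 -1.e+00]
tool mm: [-0.1  1.4  3.4] az: None
[-0.0004 -0.004  -0.0077 -0.0008  0.001   0.0009]
```

View pics/e.png

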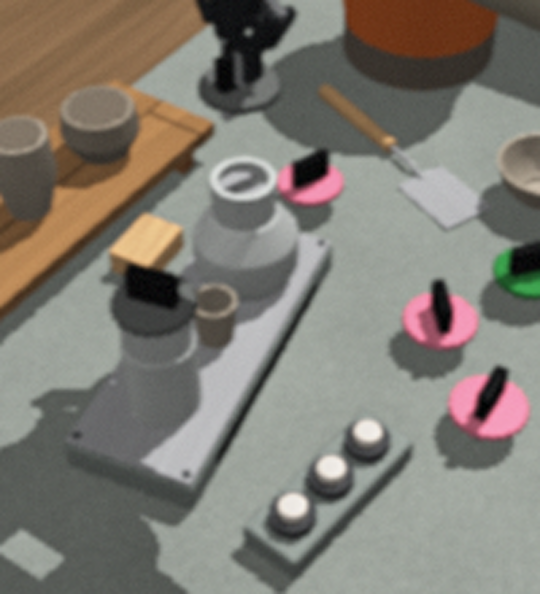

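View pics/et.png

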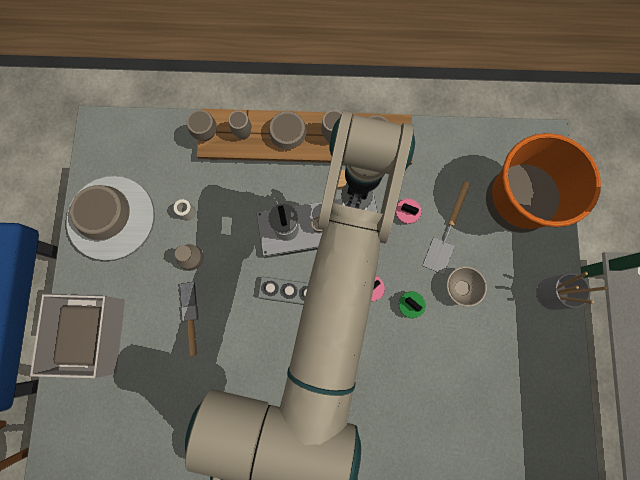

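The side view shows the wide pot open (mouth at crop (243,178)), with its cap level in the fingers above it (240,85). The slim cap is seated, all three keys are up, and the bystanders are where they were. Handing in.

```bash
python3 -c "
from rig import *
print(ticket.job_done()); s=read_state();print(s['clock'],s['tcp_pos'],s['finger_gap'])"
```

```text
the job is handed in; nothing more can be done
None
the job is handed in; nothing more can be done
```

I shut the mixer down and took the wide pot's cap off, then handed the job in at about 13.8 s of the 56 s allowed. The hand-in reports no verdict.

- **Keys:** I pressed left, right, then middle fully in, one at a time. Each reached its stop at 15–17 N, and I lifted clear before the next.
- **Cap:** I pinched the bar of the wide pot's cap at the right station. Turning clockwise (seen from above), it stopped hard after about 0.12 rad. Turning the other way, it ran freely to a stop about 1.15 rad from shut. I backed off slightly, and it lifted straight up with only about 2 N of weight on the tool.
- **Last checks:** The cap is held level and still about 10 cm above the rim, with a finger gap of 13 mm and a tool tilt under 0.001 rad. In the pictures the keys are up, the slim pot's cap is seated and the visible bystanders have not moved. The bar measured 13 mm rather than 14 mm.
- **Disagreement:** The bar's direction from the side view (about -0.15 to -0.2 rad) did not agree with the top view (about 0.12 rad). I used the top view, and the grasp seated without trouble.

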